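# Let down the ratchet winch

### The arm

A 7-joint arm with a two-finger parallel gripper is mounted at the origin on a cart in front of the work surface, level with it; the furniture and walls round the work are solid. World frame = base frame: x ahead of the robot, y to its left, z up, the work surface at z = 0. Lengths are in m, angles in rad, forces in N, time in s.
With the tool pointing down it reaches from about 0.4 to 0.85 m from the base axis. Payload 6.9 kg.
Tool frame: the origin (TCP) lies midway between the tips of the shut fingers; the grasp point (between the pads) lies behind it (ctrl.pinch_z is the z of the grasp point in the tool frame, in m); z points along the fingers, y is the line along which they close (so a half turn about z gives the same grasp; the last joint's range is limited). The gripper opens to 85 mm and grips with 20 to 120 N. Pads are 22 mm wide; open, the fingers measure 114 mm over their backs; the gripper's body (76 mm by 85 mm) begins 54 mm behind the grasp point. The pads swing forward as they close: fully open they stand 13 mm farther back than shut.
Start: joints at [0.105, 0.507, -0.238, 1.5, 0.126, 1.149, -0.155], TCP at [0.625, -0, 0.195] pointing down, gripper open.
Joint ranges: [-3.08, 3.08], [-0.24, 2.05], [-1.43, 1.35], [0, 2.5], [-1.52, 4.66], [0.17, 1.96], [-2.89, 2.89]. Speed limits (rad/s): [2.39, 2.39, 3.14, 3.14, 3.14, 3.14, 3.14].

### API

Orientations are given as a unit quaternion [w, x, y, z].
In Python, from station import ctrl, get_state, vision, ticket, models gives the robot as it stands. Calls block until the motion is done:
- ctrl.movep(position, orientation): joint-space move of the TCP to a pose.
- ctrl.movel(position, frame=None, max_speed=0.15): straight line of the TCP; frame=None keeps the orientation; max_speed is the mean speed in m/s.
- ctrl.set_joints(angles): joint-space move.
- ctrl.ungrasp() and ctrl.close_gripper(force=None): open the fingers fully, or close them until they stop; force is the grip in N (None keeps the last).
- ctrl.pause(seconds).
- ctrl.ik(position, orientation): joint angles nearest the present ones, or None.
- get_state(): the state.
- vision.grab_frame(name): name is "scene" or "top" or "wrist"; returns (picture, depth): 480x640x3 uint8, blue, green, red; 480x640 float32, m along the optical axis (not along the pixel's ray), 0 where there is no reading.
- vision.camera_info(name): a dict with "mtx" (3x3 intrinsics, pixels), "R" (3x3) and "t" (3): a world point X has camera coordinates R X + t; the wrist camera has in their place "hand_eye" (4x4, takes a point from camera to tool coordinates, whose origin is the TCP and whose axes are the flange's). Camera axes: x right, y down, z forward; pixel columns grow to the right and rows downward; lengths in m; the calibration is good to about 2 mm. A picture is of the moment at which its call begins: read the wrist's pose just before it. camera_info takes no time and is no camera call.
A pose or a line that the arm cannot do raises ctrl.Unreachable and nothing moves.
- ticket.close_job(): hands the job in; it is judged then, once.
Trained networks look in the newest picture that a camera, given by its name, has taken for a name from the list of things; names that differ only in an ending like _2 or _b are one class to them, and where a whole thing is asked for, a point or a joint stands for the part that bears it (a point fixed in the world has none). Each returns a list of dicts, best first, with "p" (0 to 1); they miss things now and then, are a little off and sometimes report something else, mostly with a low value. They report only what shows in the picture. A call takes as long as a camera call.
- models.recognise(camera, target): "point" ([column, row] in pixels, amid what is visible of it).
- models.masks_of(camera, target): "mask" (480x640 bool, what is visible of it) and "point" ([column, row] in pixels, amid what is visible of it).
The state is a dict: "time": time; "qpos": joint angles; "qd": joint speeds; "tau": joint torques, N m; "tcp_pos": TCP position; "eef_rot": TCP orientation; "contact_force": force on the tool from outside, world axes, zero at the start; "wrist_torque": the same for the moment, N m; "width": finger opening in m; "gripper_force": force on a finger pad.
Only numpy, scipy, OpenCV 4.12 (cv2) and the standard library are available. Lean on these libraries where they do the work, as an engineer would, in place of code of your own. Each camera call takes 0.05 s, during which the arm holds its last target. There are 200 camera calls.

### The job

The little bench winch is still wound up against its rewind spring. Flick the pawl's thumb lever fully over to the release side, wind the crank on a little until the freed pawl jumps clear of the ratchet wheel, then ease the drum back with the crank, never letting it spin free, until you feel it come fully home on its stop, and leave it there. Use a light hand on lever and crank, and leave the things around the winch where they are.

Things in the scene. Friction and masses are not known exactly. Their poses are not given: they have to be found in the camera images.
- winch: Bench winch, bolted down. Origin: on its upright drum axis at bench level, z up. Grey base plate x -58 to 82, y -63 to 127, 10 mm thick. On the axis: aluminium stop collar (radius 40, z 10 to 17), drum (radius 38, z 26 to 60), steel 16-tooth ratchet wheel (tip radius 45, z 60 to 72), hub and nut (radius 16, to z 103).
- drum (a joint): Turn of drum, wheel and crank about the winch's z, rad: grows as wound on, counter-clockwise from above. Crank arm points along winch-frame angle (value - 1.92). Starts at about 1.27 or 1.66. Home differs each time, anywhere from -0.25 to 0.45: feel for it. Rewind spring 0.32 N m/rad towards 0, drag 0.16 N m: unheld, it runs back from above 0.5 rad and stays put below.
- crank_knob (a point): Middle of the crank's black upright grip, a round post 18 mm in diameter, z 95 to 141 mm (this point at z 118), 75 mm from the drum's axis, fixed to the crank arm (steel bar 18 mm wide, z 84 to 92 mm). Pushing it on at the start takes 7 to 10 N.
- pawl_lever (a joint): Swing of the thumb lever, rad, clockwise from above: 0 = pawl held to the wheel (start), 0.7 = fully over on the release side, on its stop. It stays where it is put and pulls the pawl by a spring: while the wheel bears on the pawl, the pawl stays hooked although the lever is over; once the drum is wound on by 0.05 to 0.1 rad, the pawl jumps clear.
- lever_knob (a point): Middle of the lever's black upright thumb post, 14 mm in diameter, z 74 to 112 mm (this point at z 100), 52 mm from the lever's pin. Seen from the pin it stands 0.35 rad from the winch's y axis: towards -x at lever 0, towards +x at lever 0.7. It takes about 3 N to swing.
- lever_pin (a point): Top of the steel pin about which thumb lever and pawl swing, at x 42, y 53, z 84 mm in the winch's frame.
- pawl_tip (a point): Nose of the steel pawl, at z 66 mm, about 42 mm from the drum's axis when it is hooked in the wheel, about 60 mm when it has jumped clear.
- stop_buffer (a joint): Sprung steel lug on the stop collar beneath the drum, rad. The collar is clamped in a different place each time. 0 = drum not home; a dog under the drum presses the lug in over the last 0.06 rad, against a very weak spring; at 0.06 it is hard against the collar and the drum is fully home.
- beaker: Bystander: glass beaker, 68 mm across, 95 mm high, standing; origin at the centre of its underside.
- stopper: Bystander: grey rubber stopper, 31 mm across, 28 mm high; origin at the centre of its underside.
- tape: Bystander: roll of black tape lying flat, 66 mm across, 19 mm high; origin at the centre of its underside.

How it is judged:
On the way, in this order (a step that is already met when the one before it is completed fails the run):
1. the thumb lever is over on the release side while the drum is still held, wound up (value of joint pawl_lever above 0.55 rad and value of joint drum above 1 rad), for 0.1 s.
2. the pawl has jumped clear of the ratchet wheel while the drum is still wound up (horizontal distance between pawl_tip and winch above 0.05 m and value of joint drum above 1 rad), for 0.1 s.
At the end, for the whole second after the job is handed in: The drum rests home on its stop (buffer pressed in by more than 0.04 of its 0.06 rad), still, with the thumb lever over (more than 0.55 of 0.7 rad) and the pawl clear of the wheel (value of joint stop_buffer above 0.04 rad and value of joint drum below 0.6 rad and velocity of joint drum between -0.05 and 0.05 rad/s and value of joint pawl_lever above 0.55 rad and horizontal distance between pawl_tip and winch above 0.05 m); the robot touches nothing.
It fails at once if the drum spins back faster than 2.5 rad/s (velocity of joint drum below -2.5 rad/s).
It fails at once if the drum is jammed on to its stop with more than 40 N (about 19 N at the crank's grip) (contact force between drum_c16 and stop_buffer_c0 above 40 N).
It fails at once if the thumb lever is jammed on to its stop with more than 40 N (about 18 N at its post) (contact force between winch_c5 and pawl_lever_c0 above 40 N).
It fails at once if beaker, stopper or tape is moved by more than 20 mm (distance of any of beaker, stopper, tape from where it was at the start of the episode above 0.02 m).
It also fails if it takes over 72 s, if anything falls off the work surface, if the arm or the gripper's body presses on something with over 40 N, if the wrist force passes 120 N, or if a joint passes its speed limit or range.

## Working session

There is one attempt and no reset: what is moved stays moved. The work goes in short steps, each a Python script; the robot and the scene stay as the last script left them, time stands still between calls to the robot, and variables do not carry over. Pictures are saved under pics/ and viewed, at most 12 in all, crops included, and the job is handed in when it is done.

```bash
ls; mkdir -p pics; cat > h.py <<'E'
import numpy as np, cv2
from station import ctrl, get_state, vision, ticket, models
def ray(cam,px):
    i=vision.camera_info(cam); K=np.array(i['mtx']);R=np.array(i['R']);t=np.array(i['t'])
    d=R.T@np.linalg.solve(K,[px[0],px[1],1]); return -R.T@t,d
def at_z(cam,px,z):
    o,d=ray(cam,px); return o+d*(z-o[2])/d[2]
def cloud(cam,depth):
    i=vision.camera_info(cam); K=np.array(i['mtx']);R=np.array(i['R']);t=np.array(i['t'])
    v,u=np.mgrid[:480,:640]; P=np.stack([(u-K[0,2])/K[0,0]*depth,(v-K[1,2])/K[1,1]*depth,depth],-1)
    return (P-t)@R
E
python3 - <<'E'
from h import *
for c in ['top','scene']:
    im,d=vision.grab_frame(c); cv2.imwrite(f'pics/{c}0.png',im); np.save(f'{c}0.npy',d)
    C=cloud(c,d)
    print(c,'cam',ray(c,[320,240])[0])
    for n in ['winch','crank_knob','lever_knob','lever_pin','pawl_tip','beaker','stopper','tape','drum']:
        r=models.recognise(c,n)[:2]
        for q in r:
            u,v=map(int,q['point']); print(n,round(q['p'],2),(u,v),C[v,u].round(3) if d[v,u]>0 else None)
print(get_state()['eef_rot'],ctrl.pinch_z)
E
```

```text
pics
top cam [ 0.37981846 -0.03474249  1.21186996]
winch 0.65 (244, 254) [0.522 0.108 0.012]
lever_knob 0.54 (243, 238) [0.541 0.099 0.11 ]
lever_pin 0.68 (244, 250) [0.531 0.109 0.009]
pawl_tip 0.27 (387, 270) [ 0.489 -0.188 -0.002]
beaker 0.91 (188, 268) [0.495 0.224 0.004]
tape 0.68 (388, 262) [ 0.505 -0.19   0.001]
scene cam [-0.11008747 -0.71020811  0.80240973]
winch 0.73 (286, 249) [ 0.485 -0.028  0.069]
crank_knob 0.96 (292, 239) [ 0.511 -0.017  0.073]
lever_knob 0.84 (274, 212) [0.538 0.068 0.081]
lever_pin 0.65 (287, 247) [ 0.489 -0.027  0.071]
pawl_tip 0.56 (284, 223) [0.508 0.003 0.103]
beaker 0.65 (216, 204) [0.472 0.18  0.076]
stopper 0.65 (308, 219) [0.623 0.055 0.028]
tape 0.55 (342, 314) [ 0.489 -0.179 -0.002]
drum 0.66 (292, 239) [ 0.511 -0.017  0.073]
[-1.39277538e-05  7.07085512e-01  7.07128050e-01  6.53523049e-06] -0.0187
```

```bash
python3 - <<'E'
import cv2,numpy as np
a=cv2.imread('pics/top0.png')[180:330,150:430]; b=cv2.imread('pics/scene0.png')[150:350,180:400]
a=cv2.resize(a,(560,300),interpolation=cv2.INTER_CUBIC);b=cv2.resize(b,(330,300),interpolation=cv2.INTER_CUBIC)
a=cv2.resize(cv2.imread('pics/top0.png')[180:330,150:430],(800,428));cv2.imwrite('pics/a.png',a)
cv2.imwrite('pics/b.png',cv2.resize(cv2.imread('pics/scene0.png')[170:330,190:390],(750,600),interpolation=cv2.INTER_CUBIC))
E
```

```text
(no output)
```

View pics/a.png

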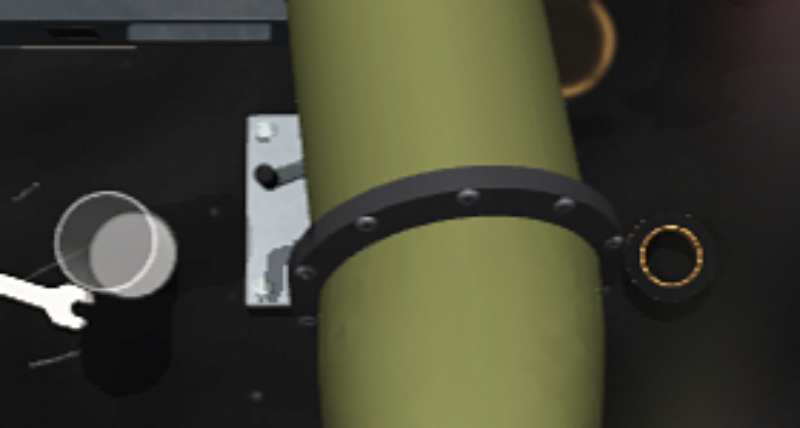

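View pics/b.png

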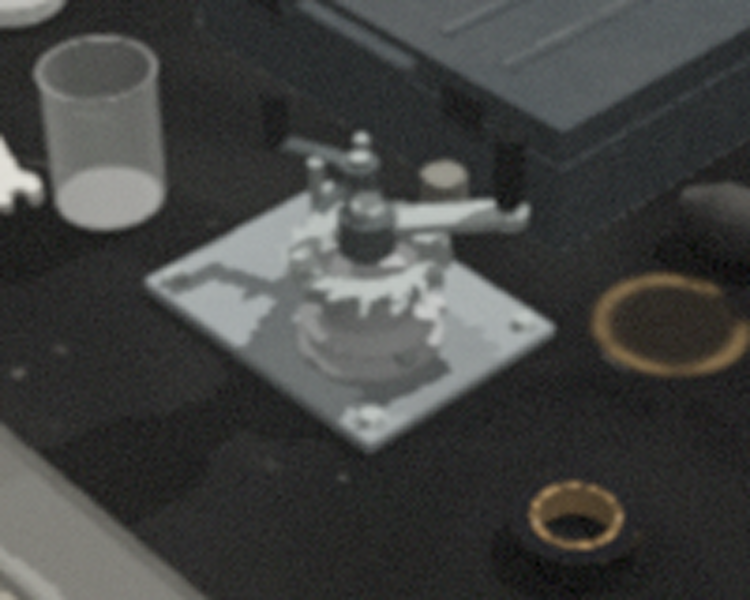

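The plate corners, the hub, the lever post (b.png ≈ (275,120)) and the crank grip (≈ (510,175)) are all visible. The winch frame is roughly parallel to the world frame, the beaker is on +y, the stopper is behind on +x and the tape is on -y.

```bash
python3 - <<'E'
from h import *
from scipy.optimize import least_squares
S=lambda x,y:(190+x/3.75,170+y/3.75); T=lambda x,y:(150+x/2.857,180+y/2.857)
for n,p,z in [('L',S(147,283),.01),('near',S(368,450),.01),('R',S(553,327),.01),('nut',S(372,200),.103),('pin',S(361,158),.084),('lev',S(275,120),.1),('crank',S(510,175),.118),('stopper',S(445,170),.028)]:
    print(n,at_z('scene',p,z).round(4))
for n,p,z in [('TL',T(247,115),.01),('BL',T(247,305),.01),('levtop',T(264,174),.112)]:
    print(n,at_z('top',p,z).round(4))
i=vision.camera_info('scene');q=np.array(i['mtx'])@(np.array(i['R'])@[.625,0,.195]+i['t']);print(q[:2]/q[2])
for r in models.masks_of('scene','crank_knob')[:2]+models.masks_of('scene','lever_knob')[:2]:
    m=r['mask'];v,u=np.nonzero(m);print(r['p'],r['point'],m.sum(),u.min(),u.max(),v.min(),v.max())
    cl=cloud('scene',np.load('scene0.npy'))[m]; print(np.median(cl,0),cl.min(0),cl.max(0))
E
```

```text
L [0.4534 0.1179 0.01  ]
near [ 0.4513 -0.0696  0.01  ]
R [ 0.5917 -0.0663  0.01  ]
nut [ 0.515  -0.0047  0.103 ]
pin [0.5536 0.0474 0.084 ]
lev [0.5285 0.0897 0.1   ]
crank [ 0.5683 -0.0528  0.118 ]
stopper [0.6332 0.0635 0.028 ]
TL [0.5932 0.1248 0.01  ]
BL [0.4549 0.1229 0.01  ]
levtop [0.5353 0.0994 0.112 ]
[328.22843542 162.06512826]
0.79 [292.5, 238.4] 1918 266 330 204 265
[ 0.50994007 -0.01997673  0.07053043] [-0.11008747 -0.71020811 -0.00309188] [0.64842356 0.09542224 0.80240973]
0.62 [273.2, 209.6] 291 260 290 194 225
[0.53951165 0.07301796 0.07868549] [ 0.51775738  0.00787124 -0.00370913] [0.62004102 0.18764008 0.11307238]
```

View pics/scene0.png

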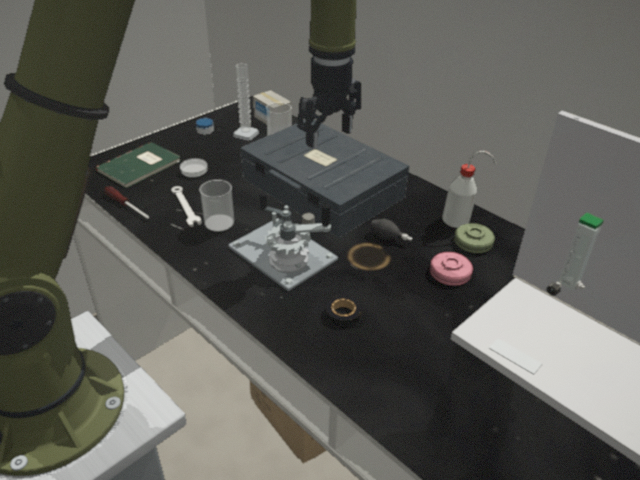

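The scene fit gives the winch origin at about (0.5115, -0.005), yaw ≈ 0 and crank at about 1.27 rad. Next I'll move above the lever and check with the wrist camera.

```bash
cat >> h.py <<'E'
from scipy.spatial.transform import Rotation as Rn
def quat(phi):
    y=np.array([np.cos(phi),np.sin(phi),0]); z=np.array([0,0,-1.]); q=Rn.from_matrix(np.c_[np.cross(y,z),y,z]).as_quat()
    return q[[3,0,1,2]]
def wrist_at(px,z,s):
    i=vision.camera_info('wrist');K=np.array(i['mtx']);H=np.array(i['hand_eye']);q=np.array(s['eef_rot'])
    R=Rn.from_quat(q[[1,2,3,0]]).as_matrix()
    o=R@H[:3,3]+s['tcp_pos']; d=R@H[:3,:3]@np.linalg.solve(K,[px[0],px[1],1]); return o+d*(z-o[2])/d[2]
O=np.array([.5115,-.005])
E
python3 - <<'E'
from h import *
C=cloud('scene',np.load('scene0.npy')); m=(C[...,0]>.66)&(C[...,0]<.8)&(abs(C[...,1])<.1)&(C[...,2]<.15);print('box top',np.percentile(C[m][:,2],[50,95]))
ctrl.close_gripper(20)
ctrl.movep([.498,.03,.26],quat(0))
s=get_state(); im,d=vision.grab_frame('wrist'); cv2.imwrite('pics/w1.png',im)
for n,z in [('crank_knob',.141),('lever_knob',.112),('lever_pin',.084),('winch',.1),('pawl_tip',.066)]:
    for r in models.recognise('wrist',n)[:2]: print(n,round(r['p'],2),r['point'],wrist_at(r['point'],z,s).round(4))
print(s['time'],s['width'],s['tcp_pos'],s['contact_force'],s['qpos'])
E
```

```text
box top [0.06115765 0.0927635 ]
crank_knob 0.22 [432.5, 155.7] [0.5926 0.0793 0.141 ]
lever_knob 0.61 [357.6, 166.3] [0.5366 0.0668 0.112 ]
winch 0.66 [340.0, 180.9] [0.5221 0.0516 0.1   ]
pawl_tip 0.85 [344.7, 177.3] [0.5292 0.049  0.066 ]
2.5 4.785511021864477e-05 [0.49813815 0.02988821 0.26069722] [ 0.95448048 -0.4733627  -0.48882974] [ 0.09309147  0.26024789 -0.26719407  1.71038245  0.07422772  1.17902322
 -0.19377046]
```

View pics/w1.png

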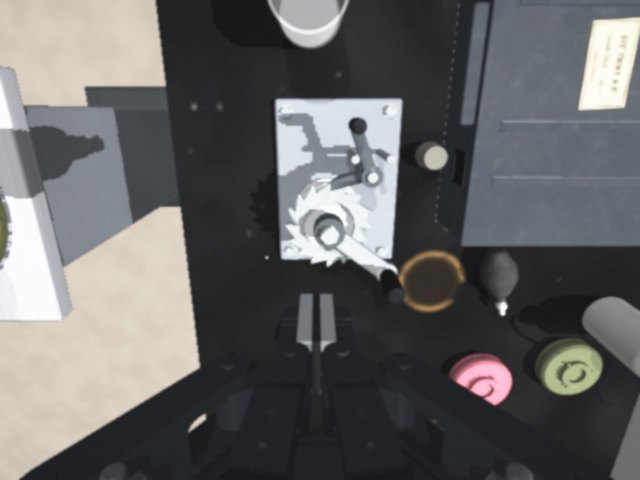

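The wrist view shows the lever top at (357,124), pin (372,178), nut (330,235) and crank post top at about (396,296). It also shows the beaker at the top and the stopper at (431,156).

```bash
python3 - <<'E'
from h import *
s=get_state()
for n,p,z in [('lev',(357,124),.112),('pin',(372,178),.084),('nut',(329,236),.103),('crank',(397,294),.141),('BLc',(281,260),.01),('TLc',(275,98),.01),('TRc',(402,98),.01),('BRc',(393,259),.01),('fingL',(299,294),s['tcp_pos'][2]),('fingR',(335,294),s['tcp_pos'][2]),('stop',(431,153),.028),('beak',(309,20),.05)]: print(n,wrist_at(p,z,s).round(4))
im=cv2.imread('pics/w1.png'); cv2.imwrite('pics/w1c.png',cv2.resize(im[80:330,250:470],(528,600)))
E
```

```text
lev [0.5343 0.1025 0.112 ]
pin [0.5535 0.0517 0.084 ]
nut [ 0.5121 -0.0008  0.103 ]
crank [ 0.5725 -0.0429  0.141 ]
BLc [ 0.4556 -0.0644  0.01  ]
TLc [0.455 0.126 0.01 ]
TRc [0.5931 0.1259 0.01  ]
BRc [ 0.5961 -0.0631  0.01  ]
fingL [0.4905 0.0195 0.2592]
fingR [0.51   0.0195 0.2592]
stop [0.625  0.0692 0.028 ]
beak [0.4932 0.1924 0.05  ]
```

View pics/w1c.png

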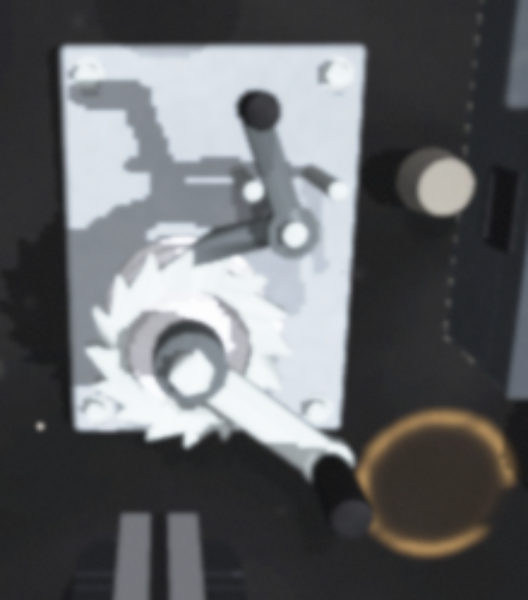

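```bash
sed -i 's/^O=.*/O=np.array([.512,-.0025])/' h.py; python3 - <<'E'
from h import *
ctrl.movep([.498,.100,.14],quat(0)); ctrl.movel([.498,.100,.090])
s=get_state(); f0=np.array(s['contact_force']); print(s['time'],f0,s['tcp_pos'])
x=.510
while x<.562:
    ctrl.movel([x,.100,.090],max_speed=.03); s=get_state(); f=np.array(s['contact_force'])-f0
    print(round(x,4),s['tcp_pos'][0].round(4),f.round(1),round(s['time'],2))
    if f[0]<-7.5: break
    x+=.004 if x<.542 else .0015
E
```

```text
3.9 [ 0.15575039  0.46624382 -0.51560841] [0.49904078 0.09938431 0.09122276]
0.51 0.51 [-0.1 -0.   0.4] 4.45
0.514 0.5142 [0.2 0.4 0.7] 4.73
0.518 0.5182 [ 0.5 -1.5  1. ] 5.02
0.522 0.5222 [ 0.  -1.5  0.5] 5.3
0.526 0.5262 [ 0.5 -0.4  0.2] 5.58
0.53 0.5302 [0.3 0.3 1.8] 5.87
0.534 0.5342 [-0.3  0.4 -0. ] 6.15
0.538 0.5382 [-0.2 -0.   1.1] 6.43
0.542 0.5422 [-0.1  0.4  0.6] 6.72
0.5435 0.5435 [-0.4 -0.9  0.1] 6.97
0.545 0.5451 [ 0.1 -1.7 -0.1] 7.22
0.5465 0.5466 [-0.2  0.1  0.2] 7.47
0.548 0.5481 [ 0.2 -0.4  0.9] 7.72
0.5495 0.5496 [-0.2 -0.2  0.6] 7.97
0.551 0.5511 [-0.3  0.2 -0. ] 8.22
0.5525 0.5526 [-0.3 -1.1  0.7] 8.47
0.554 0.5541 [-0.1 -0.8 -0.1] 8.72
0.5555 0.5556 [0.5 0.  0.7] 8.97
0.557 0.5571 [-0.4 -0.1  0.6] 9.22
0.5585 0.5586 [-0.2 -0.1  0.1] 9.47
0.56 0.5601 [-0.1 -0.7  0.3] 9.72
0.5615 0.5616 [ 1.  -0.3  1.1] 9.97
```

```bash
python3 - <<'E'
from h import *
im,d=vision.grab_frame('wrist'); im2,_=vision.grab_frame('scene')
cv2.imwrite('pics/c2.png',np.hstack([cv2.resize(im,(400,300)),cv2.resize(im2[160:280,200:360],(400,300))]))
E
```

```text
(no output)
```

View pics/c2.png

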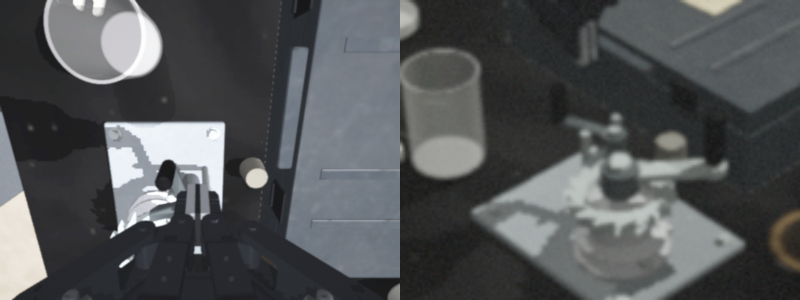

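The post still stands at lever 0 in both views, so the closed fingers passed it. I'll use depth to see where the fingertips really are.

```bash
python3 - <<'E'
from h import *
s=get_state(); print(s['tcp_pos'],s['eef_rot'])
def proj(c,X):
    i=vision.camera_info(c);q=np.array(i['mtx'])@(np.array(i['R'])@X+i['t']);return (q[:2]/q[2]).round(1)
print('tcp in scene',proj('scene',np.array(s['tcp_pos'])),'levpost',proj('scene',np.array([.536,.1,.112])))
i=vision.camera_info('wrist');print(np.array(i['hand_eye']).round(3),np.array(i['mtx']).round(1))
K=np.array(i['mtx']);H=np.linalg.inv(np.array(i['hand_eye']))
for X in ([0,0,0],[.011,0,0],[-.011,0,0],[0,0,-.019]): q=K@(H@np.r_[X,1])[:3];print(X,(q[:2]/q[2]).round(1))
im2,d=vision.grab_frame('scene');C=cloud('scene',d)
m=(C[...,2]<.16)&(C[...,2]>.1)&(C[...,1]>.07)&(C[...,1]<.17)&(C[...,0]>.5)&(C[...,0]<.64)
v,u=np.nonzero(m); 
for z in range(100,160,10):
    k=C[m]; k=k[(k[:,2]*1000>=z)&(k[:,2]*1000<z+10)]
    if len(k): print(z,len(k),k.min(0).round(3),k.max(0).round(3))
cv2.imwrite('pics/s2.png',cv2.resize(im2[130:250,220:360],(700,600)))
im,dw=vision.grab_frame('wrist'); print('wrist depth at tip',[(r,dw[r,315].round(3),dw[r,325].round(3)) for r in range(280,360,10)])
E
```

```text
[0.56145512 0.10000538 0.0899729 ] [-2.75568694e-05  7.07093654e-01  7.07119906e-01 -3.76770964e-05]
tcp in scene [272.3 197.8] levpost [262.6 193.7]
[[-0.    -0.945 -0.326  0.084]
 [ 1.    -0.     0.001  0.001]
 [-0.001 -0.326  0.945 -0.179]
 [ 0.     0.     0.     1.   ]] [[368.6   0.  315.9]
 [  0.  368.6 236.6]
 [  0.    0.    1. ]]
[0, 0, 0] [313.5 276.7]
[0.011, 0, 0] [313.4 257.6]
[-0.011, 0, 0] [313.5 295.2]
[0, 0, -0.019] [313.2 293.6]
100 33 [0.528 0.091 0.1  ] [0.542 0.105 0.11 ]
110 13 [0.532 0.092 0.111] [0.54  0.103 0.113]
120 11 [0.555 0.089 0.125] [0.567 0.107 0.13 ]
130 52 [0.548 0.086 0.13 ] [0.577 0.104 0.14 ]
140 57 [0.547 0.085 0.14 ] [0.579 0.104 0.15 ]
150 57 [0.547 0.085 0.15 ] [0.577 0.107 0.16 ]
wrist depth at tip [(280, np.float32(0.285), np.float32(0.257)), (290, np.float32(0.271), np.float32(0.243)), (300, np.float32(0.15), np.float32(0.149)), (310, np.float32(0.141), np.float32(0.142)), (320, np.float32(0.136), np.float32(0.134)), (330, np.float32(0.128), np.float32(0.129)), (340, np.float32(0.124), np.float32(0.124)), (350, np.float32(0.124), np.float32(0.116))]
```

View pics/s2.png

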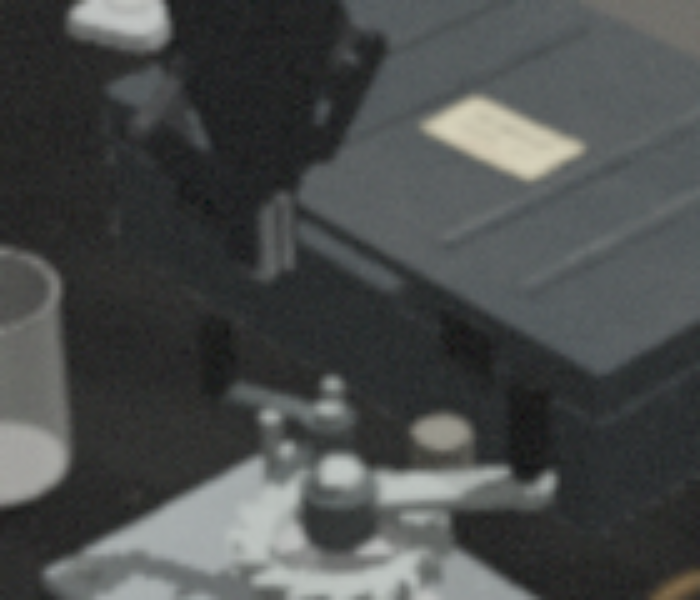

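Depth shows the fingers are physically about 33 mm shorter than the TCP claims. The real tips are at z ≈ 0.123 when the TCP is at 0.090, so they passed above the post. I'll apply that offset and redo the push.

```bash
echo 'TIP=.033 # real tip lies this far above the reported TCP' >> h.py; python3 - <<'E'
from h import *
ctrl.movel([.498,.100,.095]); Z=.091-TIP; ctrl.movel([.498,.100,Z])
ctrl.pause(.2); f0=np.mean([get_state()['contact_force'] for _ in range(3)],0); print(get_state()['time'],f0)
x=.512; hit=0
while x<.566:
    ctrl.movel([x,.100,Z],max_speed=.03); s=get_state(); f=np.array(s['contact_force'])-f0
    print(round(x,4),s['tcp_pos'][0].round(4),f.round(1),round(s['time'],2))
    if f[0]<-7.5: break
    x+=.004 if x<.543 else .0015
E
```

```text
11.3417 [-0.15185846 -0.7974779   0.42010091]
0.512 0.5119 [-0.8  0.6 -0. ] 11.96
0.516 0.5161 [ 0.6  1.3 -0.1] 12.24
0.52 0.5201 [-1.5  1.3 -0.3] 12.53
0.524 0.5243 [-1.3  2.2  0.3] 12.81
0.528 0.5285 [-1.   1.4 -1.5] 13.09
0.532 0.5325 [-0.3  1.4  0.4] 13.38
0.536 0.5364 [ 0.1  0.7 -0.3] 13.66
0.54 0.5404 [-0.7  1.6 -0.9] 13.94
0.544 0.5443 [-1.   0.7  0.1] 14.22
0.5455 0.5455 [-1.8 -0.2  0.3] 14.47
0.547 0.547 [-2.6 -0.6  0.6] 14.72
0.5485 0.5485 [-2.5 -1.2  0. ] 14.97
0.55 0.55 [-3.1 -1.4 -0. ] 15.22
0.5515 0.5513 [-4.2 -2.3 -1.2] 15.47
0.553 0.5519 [-5.  -1.5  0.9] 15.72
0.5545 0.5521 [-9.1 -2.6  3.4] 15.97
```

```bash
python3 - <<'E'
from h import *
Z=.091-TIP; ctrl.movel([.535,.100,Z]); ctrl.movel([.535,.100,.15])
th=-.63; ph=th+np.pi/2
ctrl.movep([.50,.0,.24],quat(0)); ctrl.ungrasp()
s=get_state(); im,d=vision.grab_frame('wrist'); cv2.imwrite('pics/w3.png',im[60:360,200:500])
print(s['time'],s['width'])
for n,z in [('crank_knob',.118),('lever_knob',.1)]:
    for r in models.masks_of('wrist',n)[:1]: print(n,r['p'],r['point'],wrist_at(r['point'],z,s))
np.save('w3.npy',np.r_[s['tcp_pos'],s['eef_rot']])
E
python3 -c "
import cv2;a=cv2.imread('pics/w3.png');cv2.imwrite('pics/w3b.png',cv2.resize(a,(600,600)))"
```

```text
18.425 0.08557141285480628
crank_knob 0.72 [330.7, 209.5] [0.51384539 0.00467136 0.118     ]
lever_knob 0.77 [381.7, 130.2] [0.5561441  0.06795357 0.1       ]
```

View pics/w3b.png

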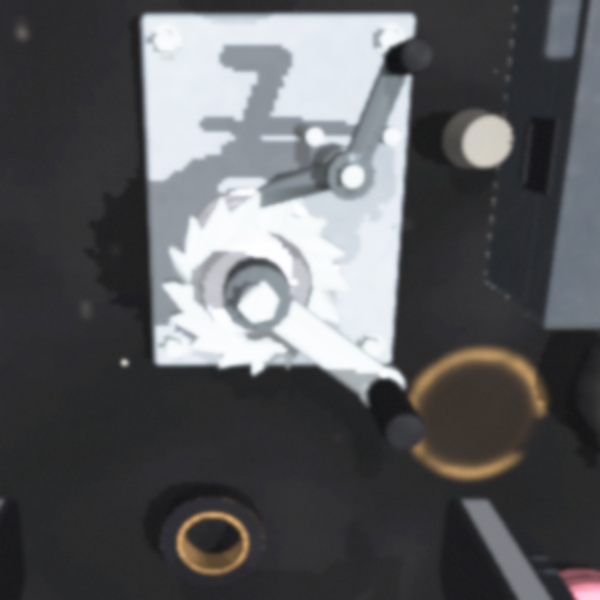

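The lever is fully over, with its post at (410,55) in the crop, and the crank post top is at (404,430). The pawl is still hooked. Next I'll grip the crank post and wind on.

```bash
cat >> h.py <<'E'
R_=.075; ZC=.106-TIP
def crank_pose(th): return [O[0]+R_*np.cos(th),O[1]+R_*np.sin(th),ZC],quat(th+np.pi/2)
def ft(th,f0):
    f=np.mean([np.array(get_state()['contact_force'])-f0],0); t=np.array([-np.sin(th),np.cos(th),0]); r=np.array([np.cos(th),np.sin(th),0])
    return f@t,f@r,f[2]
E
python3 - <<'E'
from h import *
w=np.load('w3.npy'); s={'tcp_pos':w[:3],'eef_rot':w[3:]}
k=wrist_at((402,275),.141,s)[:2]; n=wrist_at((331,211),.103,s)[:2]; print('knob',k,'nut',n)
kk=(k+np.array([.570,-.0475]))/2 if 0 else k
d=kk-O; th=np.arctan2(d[1],d[0]); print('th',th,'r',np.hypot(*d))
p,q=crank_pose(th)
ctrl.movep([p[0],p[1],.17],q); ctrl.movel(p,max_speed=.1)
ctrl.pause(.2); s=get_state(); f0=np.array(s['contact_force']); print(s['time'],f0,s['qpos'].round(2) if hasattr(s['qpos'],'round') else s['qpos'])
ctrl.close_gripper(20); s=get_state(); print('width',s['width'],s['gripper_force'],ft(th,f0),s['time'])
np.save('st.npy',np.r_[th,f0])
im,_=vision.grab_frame('scene'); cv2.imwrite('pics/s4.png',cv2.resize(im[130:270,220:380],(686,600)))
E
```

```text
knob [ 0.57255101 -0.04512189] nut [ 0.51476078 -0.00066303]
th -0.6133389714404716 r 0.07404762381869617
20.7667 [ 0.46127033 -0.88127416 -0.11464655] [ 0.3   0.57 -0.41  1.79  0.29  0.83  0.71]
width 0.017579389141972664 21.060798168182373 (np.float64(-1.162740213931021), np.float64(-2.0228833722227475), np.float64(2.7716721877662427)) 21.3917
```

View pics/s4.png

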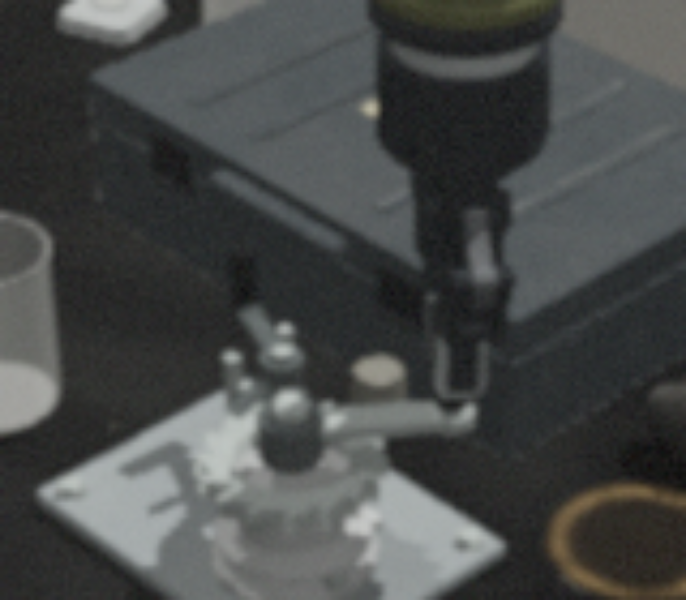

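The post is gripped at 17.6 mm width with the tips just above the crank arm. I'll wind on.

```bash
python3 - <<'E'
from h import *
st=np.load('st.npy'); th0,f0=st[0],st[1:]
for d in np.arange(.02,.15,.02):
    p,q=crank_pose(th0+d); ctrl.movel(p,q,max_speed=.03); s=get_state()
    print(round(d,3),np.round(ft(th0+d,f0),1),round(s['width'],4),round(s['time'],2))
ctrl.pause(.15)
np.save('th.npy',th0+d)
im,_=vision.grab_frame('scene'); im2,_=vision.grab_frame('wrist')
cv2.imwrite('pics/c5.png',np.hstack([cv2.resize(im[170:250,230:330],(500,400)),cv2.resize(im2,(533,400))[:,:300]]))
E
```

```text
0.02 [-3.8 -2.   4.3] 0.0174 21.69
0.04 [-4.7 -1.5  4.9] 0.0173 21.94
0.06 [-4.8 -1.1  5.3] 0.0175 22.19
0.08 [-4.8 -1.5  4.7] 0.0173 22.44
0.1 [-4.6  0.3  4.3] 0.0175 22.69
0.12 [-5.4 -1.7  4.5] 0.0172 22.94
0.14 [-4.1 -1.1  3.9] 0.0173 23.19
```

View pics/c5.png

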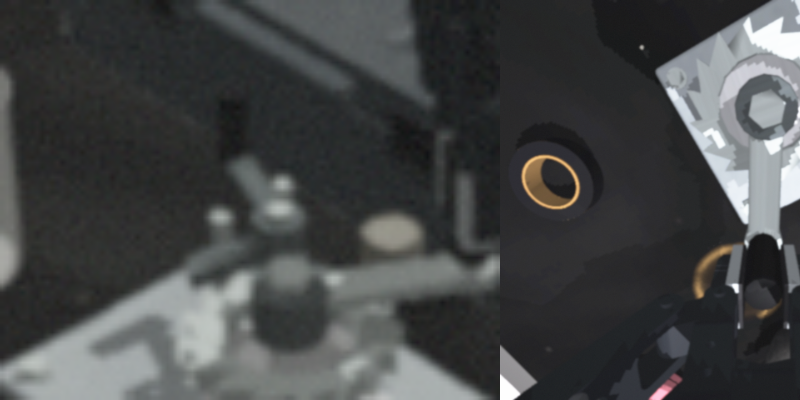

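The pawl has swung out: its arm is now visible at (215,262), clear of the wheel. I'll ease back with force monitoring, which would also show a caught pawl.

```bash
python3 - <<'E'
from h import *
f0=np.load('st.npy')[1:]; th=float(np.load('th.npy'))
for a in [-1.,-1.5,-2.,-2.3]: print(a,np.round(ctrl.ik(*crank_pose(a)),2))
prev=None
while th>-2.3:
    step=.04 if th>-1.3 else .015
    th-=step; p,q=crank_pose(th); ctrl.movel(p,q,max_speed=.04); s=get_state(); F=np.array(ft(th,f0))
    if th<-1.3 or round(th/.04)%4==0 or F[0]>4:print(round(th,3),F.round(1),round(s['width'],4),round(s['time'],2))
    lim=8.5
    if F[0]>lim: break
np.save('th.npy',th)
E
```

```text
-1.0 [ 0.27  0.54 -0.3   1.84  0.22  0.79  0.43]
-1.5 [ 0.22  0.49 -0.17  1.93  0.12  0.73  0.05]
-2.0 [ 0.11  0.44 -0.03  2.03  0.02  0.68 -0.35]
-2.3 [ 0.03  0.42  0.06  2.08 -0.04  0.65 -0.61]
-0.633 [-5.  -1.   4.7] 0.0172 24.44
-0.793 [-5.5 -1.3  5.8] 0.0171 25.44
-0.953 [-4.3  0.4  4.7] 0.0175 26.44
-1.113 [-5.5  0.5  6.2] 0.0174 27.44
-1.273 [-4.9  1.2  6.9] 0.0172 28.44
-1.313 [-6.   1.5  7.4] 0.017 28.69
-1.328 [-3.4  1.8  6.5] 0.017 28.94
-1.343 [-4.2  1.3  5.8] 0.0172 29.19
-1.358 [-3.2  2.4  5.3] 0.0172 29.44
-1.373 [-4.8  2.2  6.1] 0.0172 29.69
-1.388 [-3.9  0.7  5. ] 0.0174 29.94
-1.403 [-4.9  1.1  5.1] 0.0175 30.19
-1.418 [-3.7  2.1  5.8] 0.0172 30.44
-1.433 [-4.1  1.5  5.7] 0.0175 30.69
-1.448 [-4.8  2.2  4.9] 0.0174 30.94
-1.463 [-4.6  1.4  5.8] 0.0172 31.19
-1.478 [-3.6  1.5  5.7] 0.0171 31.44
-1.493 [-3.1  2.5  5.5] 0.0174 31.69
-1.508 [-4.4  2.6  5.5] 0.0174 31.94
-1.523 [-3.   1.4  5.5] 0.0173 32.19
-1.538 [-3.5  2.   4.2] 0.0173 32.44
-1.553 [-0.9  1.9  4.5] 0.0173 32.69
-1.568 [-2.4  0.9  4.6] 0.0175 32.94
-1.583 [-1.9  0.9  5.5] 0.017 33.19
-1.598 [-1.8  0.4  
[... 638 characters left out ...]
71 37.69
-1.868 [-2.3  2.6  4.8] 0.0171 37.94
-1.883 [-1.3  0.6  5.3] 0.0174 38.19
-1.898 [-1.4  2.2  4.8] 0.0172 38.44
-1.913 [-1.5  1.4  5.8] 0.0173 38.69
-1.928 [-1.5  3.1  6.1] 0.0174 38.94
-1.943 [-1.6  2.7  6.4] 0.0174 39.19
-1.958 [-1.5  2.9  5.2] 0.0177 39.44
-1.973 [-1.2  2.5  6.1] 0.0175 39.69
-1.988 [-1.9  2.5  5.7] 0.0175 39.94
-2.003 [-1.6  3.4  5.9] 0.0172 40.19
-2.018 [-1.8  2.3  5.7] 0.0172 40.44
-2.033 [-0.8  2.4  5.3] 0.0176 40.69
-2.048 [-1.4  2.8  6.2] 0.017 40.94
-2.063 [0.2 2.7 5. ] 0.0173 41.19
-2.078 [2.  3.7 3. ] 0.0172 41.44
-2.093 [3.4 1.6 2.3] 0.0169 41.69
-2.108 [ 5.7  2.3 -0.1] 0.0172 41.94
-2.123 [ 7.7  2.1 -2.7] 0.0174 42.19
-2.138 [10.2  1.6 -5. ] 0.017 42.44
```

There is a firm rise from -2.06 rad (-2 → +10 N), which is the hard stop. I'll relax slightly, release, lift and check.

```bash
python3 - <<'E'
from h import *
f0=np.load('st.npy')[1:]; p,q=crank_pose(-2.11); ctrl.movel(p,q,max_speed=.03); print(np.round(ft(-2.11,f0),1))
ctrl.ungrasp(); print(get_state()['width'])
ctrl.movel([p[0],p[1],.13],max_speed=.08); ctrl.movep([.48,-.02,.24],quat(0))
s=get_state(); im,_=vision.grab_frame('wrist'); print(s['time'],s['tcp_pos'])
cv2.imwrite('pics/w6.png',cv2.resize(im[0:360,180:540],(600,600))); np.save('w6.npy',np.r_[s['tcp_pos'],s['eef_rot']])
E
```

```text
[ 7.1  1.8 -2.1]
0.08552901520768122
44.7667 [ 0.47990378 -0.01997891  0.23987404]
```

View pics/w6.png

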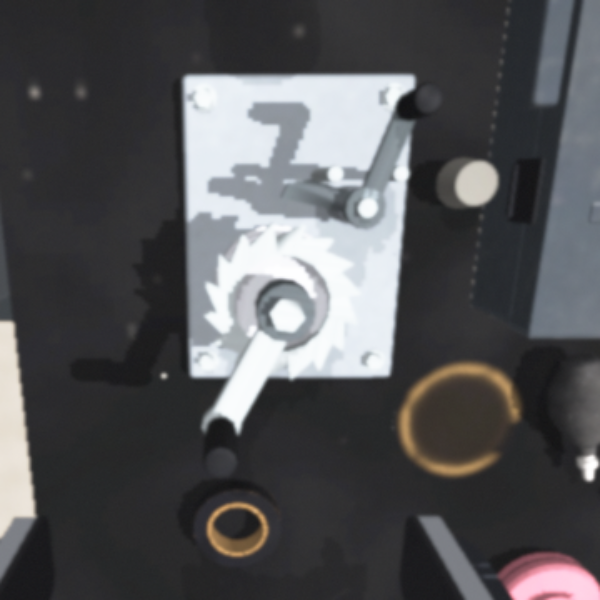

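The crank rests at the stop angle, the lever is over, the pawl is clear of the wheel, the stopper and tape look undisturbed, and the robot is clear.

```bash
python3 - <<'E'
from h import *
w=np.load('w6.npy'); s={'tcp_pos':w[:3],'eef_rot':w[3:]}; d=wrist_at((312,276),.141,s)[:2]-O; print(np.arctan2(d[1],d[0]),np.hypot(*d))
print(ticket.close_job())
E
```

```text
-2.0627793576739277 0.07191145409564914
the job is handed in; nothing more can be done
None
```

The job is handed in with the lever over, the pawl clear and the drum eased home at about -0.14 rad, where the wrist force rose firmly; the hand-in call gave no verdict, so I don't know how it was judged.

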